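Set the roller gap on a leather seam press

ROBOT

A 7-joint arm with a two-finger parallel gripper is mounted at the origin on the work surface. World frame = base frame: x ahead of the robot, y to its left, z up, the work surface at z = 0. Lengths are in m, angles in rad, forces in N, time in s.
With the tool pointing down it reaches from about 0.425 to 0.875 m from the base axis. Payload 4.7 kg.
Tool frame: the origin (TCP) lies midway between the tips of the shut fingers; the grasp point (between the pads) lies 19 mm behind it; z points along the fingers, x is the direction in which the jaws open and shut, and the axes are right-handed (so a half turn about z gives the same grasp; the last joint's range is limited). The gripper opens to 87 mm and grips with 3 to 60 N. Pads are 19 mm wide; open, the fingers measure 117 mm over their backs; the gripper's body (75 mm by 190 mm) begins 51 mm behind the grasp point.
Start: joints at [1.198, 0.321, -0.07, 1.45, 0.023, 1.371, -0.057], TCP at [0.245, -0.602, 0.223] pointing down, gripper open.
Joint ranges: [-2.86, 2.86], [-0.3, 2.09], [-1.38, 1.24], [0.06, 2.45], [-1.56, 4.7], [0.09, 2.05], [-2.69, 2.69]. Speed limits (rad/s): [2.57, 2.57, 3.14, 3.14, 3.14, 3.14, 3.14].

INTERFACE

Orientations are given as a rotation vector (axis times angle).
In Python, from bench import get_state, eyes, ticket gives the robot as it stands.
- The arm moves only by the tool carry_out, never from a script. Its argument "motion" is a list of rows, each a list of 2 entries, a list of its own where there are three numbers: the shift along the world's x, y, z in m, then the turn about the world's z in rad. A call has 1 to 20 rows; each row is the pose to reach, as a shift and turn from the pose commanded when the call began; what a row does not reach only later rows make up. A row lasts 1/10 s, in which the tool goes at most 50 mm and 8.59 degrees, less where a joint would pass 70% of its speed; a pose out of reach is approached as far as the arm can. A call with a gripper value outside its range is refused whole. "grip" is the gripper command: -1 is fully open, 1 is shut, values between are in proportion, set as the call begins (left out, the last holds). The fingers move at their own pace and stop on an object; "squeeze" is the grip in N (left out, the last holds). Time passes only in rows, so rows that repeat a pose let the fingers close. It gives the time, the measured TCP pose, the force and the opening at its end, in the units of the state.
- get_state(): the state, without advancing time (a new reading comes with each control period).
- eyes.get_image(name): name is "scene" or "top" or "wrist"; returns a dict with "pixels" (480x640x3 uint8, blue, green, red), "mtx" (3x3 intrinsics, pixels), "dist_coeffs" ([k1, k2, p1, p2, k3] as OpenCV has them; the pictures are not rectified), "extrinsics" (4x4, takes a point from camera to world coordinates). Camera axes: x right, y down, z forward; pixel columns grow to the right and rows downward; lengths in m; the calibration is good to about 2 mm. A picture is of the moment at which its call begins. There is no depth.
- ticket.close_job(): hands the job in, once; it reports no verdict.
The state is a dict: "time": time; "joint_positions": joint angles; "qd": joint speeds; "joint_torque": joint torques, N m; "position": TCP position; "tool_rot": TCP orientation; "ft_force": force on the tool from outside, world axes, zero at the start; "torque": the same for the moment, N m; "grip_width": opening from 0.0 (shut) to 1.0 (fully open).
Only numpy, scipy, OpenCV 4.12 (cv2) and the standard library are available. Lean on these libraries where they do the work, as an engineer would, in place of code of your own. Each camera call takes 0.05 s, during which the arm holds its last target. There are 200 camera calls.

TASK

Two seam roller presses stand on the leather bench. On the one with the pink ring, turn the ring clockwise until the rollers touch, then back it off two marks of the scale and let go. Leave the grey ring of the other press as it is set.

Things in the scene. Friction and masses are not known exactly. Their poses are not given: they have to be found in the camera images.
- pink_ring (a joint): The pink ring's angle in rad about a vertical axis: 0 = rollers touching (firm stop); grows counter-clockwise seen from above, raising the upper roller 3 mm per rad; upper stop 2.62. Starts between 0.5 and 1.45. Stays where left (friction 0.12 N m); no clicks to feel: go by the scale, one mark = 0.524, so two marks back from touching is 1.047.
- pink_grip (a point): Point on the pink ring's axis, 184 mm above the table, at grip height. The ring is a disc (80 mm across, upper face 22 mm below this point) with an upright wing across its middle, 54 mm long, 16 mm thick, top 16 mm above this point. z up, x along the wing; both turn with the ring. White pointer line on the -x half.
- pink_press: The fixed press under the pink ring, origin at table height on the ring's axis: grey steel frame 160 x 170 mm, 149 mm high, crank at its +y side, lower than the wing. A black dial plate (120 mm across) under the ring has marks every 30 degrees: a wide red one to -x, where the pointer stands when the rollers touch, then five white ones counter-clockwise.
- grey_pointer (a point): Outer end of the white pointer on the other press's mid-grey ring, 40 mm from that ring's axis and 162 mm above the table. That press is otherwise the same; its ring is to be left as it is set.

How it is judged:
On the way:
1. the pink ring is turned clockwise until the rollers touch (within 10 degrees of the stop) (value of joint pink_ring below 0.175 rad), for 0.1 s.
At the end, for the whole second after the job is handed in: After touching, the pink ring stands still two marks (60 degrees, 1.047 rad) back from touching, within half a mark (15 degrees) either way; the grey ring's pointer is within 10 mm of where it was (value of joint pink_ring between 0.785 and 1.309 rad and velocity of joint pink_ring between -0.05 and 0.05 rad/s and distance of grey_pointer from where it was at the start of the episode below 0.01 m).
It fails at once if the grey ring is turned (its pointer moves more than 10 mm) (distance of grey_pointer from where it was at the start of the episode above 0.01 m).
It also fails if it takes over 32 s, if anything falls off the work surface, if the arm or the gripper's body presses on something with over 40 N, if the wrist force passes 120 N, or if a joint passes its speed limit or range.

## Working session

There is one attempt and no reset: what is moved stays moved. The work goes in short steps, Python scripts to look and compute and a tool call to move; the robot and the scene stay as the last step left them, time stands still between calls to the robot, and variables do not carry over. Pictures are saved under pics/ and viewed, about 8 in all and at most 12, crops included, and the job is handed in when it is done.

Besides the shell and the picture viewer there is one more tool, called after "Emit:" by a JSON object that holds its "op" and its "data", one argument or row to a line. carry_out: Moves the arm, as the interface text tells. Its arguments: {"type":"object","properties":{"motion":{"type":"array","items":{"type":"array"}},"grip":{"type":"number"},"squeeze":{"type":"number"}},"required":["motion"]}

```bash
mkdir -p pics; ls
python3 - <<'E'
from bench import get_state, eyes
import cv2,numpy as np
s=get_state();print({k:np.round(v,3) for k,v in s.items()})
for n in("scene","top"):
    d=eyes.get_image(n);cv2.imwrite(f"pics/{n}0.png",d["pixels"]);np.savez(f"{n}0.npz",**d);print(n,np.round(d["extrinsics"],3).tolist(),d["mtx"].tolist(),d["dist_coeffs"])
E
```

```text
pics
{'time': np.float64(0.0), 'joint_positions': array([ 1.198,  0.322, -0.07 ,  1.452,  0.023,  1.371, -0.057]), 'qd': array([ 0.   ,  0.002,  0.002, -0.   , -0.   , -0.002,  0.001]), 'joint_torque': array([-0.0000e+00, -4.9129e+01, -4.0400e-01, -3.1253e+01, -6.4000e-02,
        4.4000e-02,  0.0000e+00]), 'position': array([ 0.245, -0.601,  0.221]), 'tool_rot': array([-2.606,  1.752,  0.003]), 'ft_force': array([0.524, 0.231, 0.187]), 'torque': array([ 0.019, -0.006, -0.002]), 'grip_width': np.float64(1.001)}
scene [[0.398, 0.662, -0.635, 1.024], [0.917, -0.298, 0.265, -0.22], [-0.014, -0.687, -0.726, 0.709], [0.0, 0.0, 0.0, 1.0]] [[435.51158816016874, 0.0, 317.6395949777907], [0.0, 435.51158816016874, 234.33310048782388], [0.0, 0.0, 1.0]] [-0.06710028  0.          0.          0.          0.        ]
top [[0.015, -0.998, 0.065, 0.439], [-1.0, -0.016, -0.006, 0.006], [0.007, -0.065, -0.998, 1.392], [0.0, 0.0, 0.0, 1.0]] [[588.3172828212682, 0.0, 329.40599012081026], [0.0, 588.3172828212682, 238.8212288491982], [0.0, 0.0, 1.0]] [-0.09759273  0.          0.          0.          0.        ]
```

View pics/top0.png

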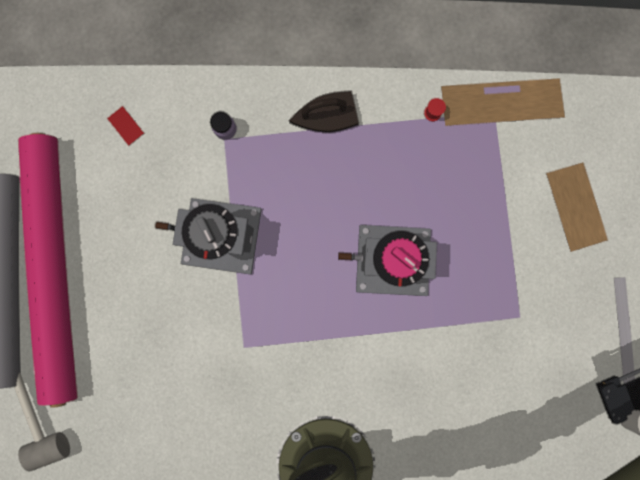

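View pics/scene0.png

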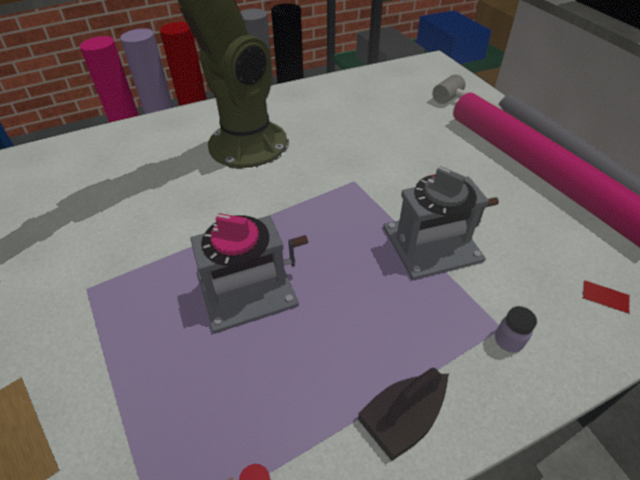

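Top view: pink ring at about (402,258) with its red mark at (400,281), grey ring at (209,231); the crank lies to the left (+y). The scene view shows the pink ring at (235,233). Next I measure the ring from both views.

```bash
cat > h.py <<'E'
import cv2,numpy as np
def ray(d,uv):
    E=d["extrinsics"];p=cv2.undistortPoints(np.array(uv,float).reshape(-1,1,2),d["mtx"],d["dist_coeffs"])[:,0]
    return E[:3,3],np.c_[p,np.ones(len(p))]@E[:3,:3].T
def plane(d,uv,z):
    o,v=ray(d,uv);return o+v*((z-o[2])/v[:,2])[:,None]
def tri(d1,u1,d2,u2):
    o1,v1=ray(d1,[u1]);o2,v2=ray(d2,[u2]);a,b=np.linalg.lstsq(np.c_[v1[0],-v2[0]],o2-o1,rcond=None)[0]
    p,q=o1+a*v1[0],o2+b*v2[0];return (p+q)/2,np.linalg.norm(p-q)
def pink(im,box):
    h=cv2.cvtColor(im,cv2.COLOR_BGR2HSV);m=cv2.inRange(h,(155,120,90),(175,255,255))
    k=np.zeros_like(m);x0,y0,x1,y1=box;k[y0:y1,x0:x1]=m[y0:y1,x0:x1];return k
E
python3 - <<'E'
from h import *
t=dict(np.load("top0.npz"));s=dict(np.load("scene0.npz"))
m=pink(t["pixels"],(370,225,435,295));c=max(cv2.findContours(m,0,1)[0],key=cv2.contourArea)[:,0]
w=plane(t,c,.162);(cx,cy),r=cv2.minEnclosingCircle(w[:,:2].astype(np.float32));print("disc",cx,cy,r,cv2.fitEllipse(c))
m=pink(s["pixels"],(190,200,285,275));print(cv2.boundingRect(m))
a=cv2.resize(t["pixels"][215:300,360:445],None,fx=6,fy=6,interpolation=2)
b=cv2.resize(s["pixels"][200:275,190:282],None,fx=6,fy=6,interpolation=2)
H=max(a.shape[0],b.shape[0]);o=np.zeros((H,a.shape[1]+b.shape[1],3),np.uint8);o[:a.shape[0],:a.shape[1]]=a;o[:b.shape[0],a.shape[1]:]=b
print(o.shape);o=cv2.resize(o,None,fx=.74,fy=.74);cv2.imwrite("pics/c1.png",o)
E
```

```text
disc 0.4820363521575928 -0.1523958146572113 0.04241163283586502 ((400.4062194824219, 257.5445556640625), (37.081905364990234, 39.516815185546875), 25.54066276550293)
(211, 216, 48, 39)
(510, 1062, 3)
```

View pics/c1.png

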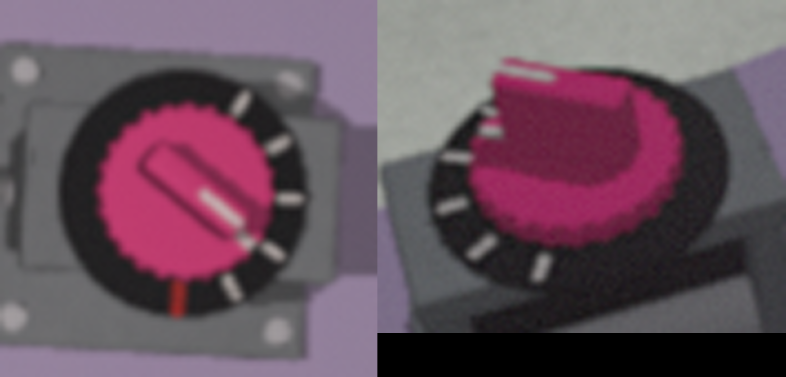

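The crops show the wing running from upper left (150,155) to lower right (250,228). The white pointer ends just short of the second white mark at (273,250), and the red mark is at (178,298), so the ring stands at about 0.95–1.05 rad.

Run:
```python
from h import *
t=dict(np.load("top0.npz"));s=dict(np.load("scene0.npz"))
k=4.44;T=lambda x,y:(360+x/k,215+y/k);S=lambda x,y:(190+(x-377)/k,200+y/k)
print("line inner",tri(t,T(203,193),s,S(553,75)));print("line outer",tri(t,T(240,225),s,S(500,68)))
print("red mark",tri(t,T(178,283),s,S(490,131)), "mark5 ",tri(t,T(235,110),s,S(541,268)),"mark1",tri(t,T(237,298),s,S(457,157)))
c=plane(t,[T(182,193)],.151)[0];w=plane(t,[T(147,163),T(238,229),T(203,193),T(240,225)],.2);r=plane(t,[T(178,298),T(232,287),T(273,250),T(290,198),T(279,145),T(241,102)],.151)
print("dial c",c,"wing",w)
d=r-c;print("marks deg",np.degrees(np.arctan2(d[:,1],d[:,0])),np.linalg.norm(d,axis=1))
for a,b in((0,1),(2,3)):
  e=w[b]-w[a];print("wing dir",np.degrees(np.arctan2(e[1],e[0])))
```

```text
line inner (array([ 0.47995056, -0.15496111,  0.19966565]), np.float64(0.0031960729499746943))
line outer (array([ 0.46557105, -0.17236878,  0.19763778]), np.float64(0.0031900107435669707))
red mark (array([ 0.43590697, -0.16611393,  0.13375969]), np.float64(0.024901456826851687)) mark5  (array([ 0.52163598, -0.17923896,  0.14300021]), np.float64(0.0003845475824930825)) mark1 (array([ 0.43042149, -0.18912715,  0.12167994]), np.float64(0.009895847726360197))
dial c [ 0.48108129 -0.1531429   0.151     ] wing [[ 0.49292    -0.13067032  0.2       ]
 [ 0.46334147 -0.17268141  0.2       ]
 [ 0.47957181 -0.15648343  0.2       ]
 [ 0.46518234 -0.17358751  0.2       ]]
marks deg [ 178.29671514 -151.34291242 -121.23189857  -91.81455524  -63.01324982
  -32.50989577] [0.04993628 0.05054525 0.05113105 0.05174276 0.05195879 0.05200777]
wing dir -125.14802522679645
wing dir -130.07352723637806
```

Two views put the wing top at z ≈ 0.199 (text says 0.200). The axis is at about (0.481, -0.153), reach 0.505. The pointer is at about -127°, so the ring stands near 0.95 rad. I move above it and look with the wrist camera.

Emit:
{"op": "carry_out", "data": {
  "motion": [
    [[0.0,0.0,0.04],0.0],
    [[0.02,0.035,0.07],0.1],
    [[0.04,0.075,0.08],0.2],
    [[0.06,0.115,0.08],0.3],
    [[0.08,0.155,0.08],0.4],
    [[0.1,0.19,0.08],0.5],
    [[0.12,0.23,0.08],0.54],
    [[0.14,0.27,0.08],0.54],
    [[0.16,0.31,0.08],0.54],
    [[0.18,0.345,0.08],0.54],
    [[0.2,0.385,0.08],0.54],
    [[0.22,0.42,0.08],0.54],
    [[0.236,0.449,0.08],0.54],
    [[0.236,0.449,0.08],0.54],
    [[0.236,0.449,0.08],0.54],
    [[0.236,0.449,0.08],0.54]
  ],
  "grip": -1
}}

```text
time: 1.7
position: [0.4805, -0.1544, 0.3022]
tool_rot: [2.978, -0.997, -0.001]
ft_force: [-0.7, -0.6, -0.5]
grip_width: 0.998
```

Run:
```python
from h import *
from bench import get_state, eyes
d=eyes.get_image("wrist");np.savez("w1.npz",**d);cv2.imwrite("pics/w1.png",d["pixels"])
s=get_state();print(s["time"],s["position"],s["tool_rot"],s["joint_positions"])
print(d["extrinsics"].round(3).tolist())
```

```text
1.75 [ 0.48044939 -0.15463301  0.30226828] [ 2.97827732e+00 -9.97948405e-01 -9.21943212e-04] [ 0.77839293  0.00252892 -0.51702893  1.65900988  0.00178752  1.4810056
 -0.38543161]
[[0.798, -0.583, -0.152, 0.523], [-0.602, -0.773, -0.201, -0.101], [-0.0, 0.252, -0.968, 0.463], [0.0, 0.0, 0.0, 1.0]]
```

View pics/w1.png

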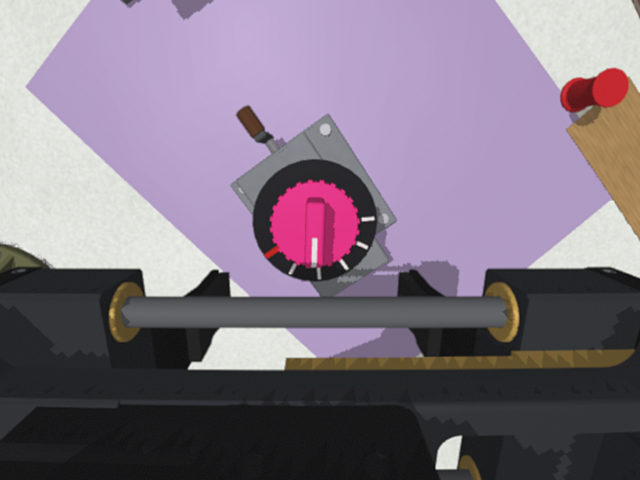

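The wrist view shows the wing upright in the picture, top edge from about (315,198) to (314,262). It is perpendicular to the jaws, and the pointer is just short of the second mark (318,272). I check the centre and direction.

Run:
```python
from h import *
d=dict(np.load("w1.npz"));m=pink(d["pixels"],(250,150,380,290))
c=max(cv2.findContours(m,0,1)[0],key=cv2.contourArea)[:,0]
w=plane(d,c,.162)[:,:2].astype(np.float32);print("disc",cv2.minEnclosingCircle(w))
im=d["pixels"][150:290,250:380]
wh=(im.min(2)>150).astype(np.uint8);n,l,st,ce=cv2.connectedComponentsWithStats(wh)
for i in range(1,n):
  if st[i,4]>15:
    u=ce[i]+[250,150];print(u.round(1),st[i,4],plane(d,[u],.2)[0][:2].round(4),plane(d,[u],.151)[0][:2].round(4))
r=((im[...,2]>150)&(im[...,1]<80)&(im[...,0]<80));y,x=np.nonzero(r);u=np.array([x.mean()+250,y.mean()+150]);print("red",u,plane(d,[u],.151)[0])
cv2.imwrite("pics/w1c.png",cv2.resize(im,None,fx=4.2,fy=4.2,interpolation=2))
```

```text
disc ((0.4845407009124756, -0.1522885411977768), 0.042220596224069595)
[257.5 156.2] 237 [ 0.487  -0.0766] [ 0.4804 -0.0721]
[370.4 163.4] 573 [ 0.5528 -0.133 ] [ 0.5584 -0.139 ]
[269.  272.1] 1430 [ 0.4351 -0.1549] [ 0.4188 -0.165 ]
[367.5 218.5] 40 [ 0.5265 -0.167 ] [ 0.5272 -0.1794]
[314.  251.2] 135 [ 0.4759 -0.1631] [ 0.4673 -0.1747]
[361.9 244.9] 39 [ 0.5104 -0.1823] [ 0.5081 -0.1975]
[343.4 264.1] 37 [ 0.4887 -0.1866] [ 0.4824 -0.2026]
[291.4 269.7] 19 [ 0.4513 -0.1645] [ 0.438  -0.1764]
red [271.3943662  251.97183099] [ 0.43371298 -0.15030914  0.151     ]
```

View pics/w1c.png

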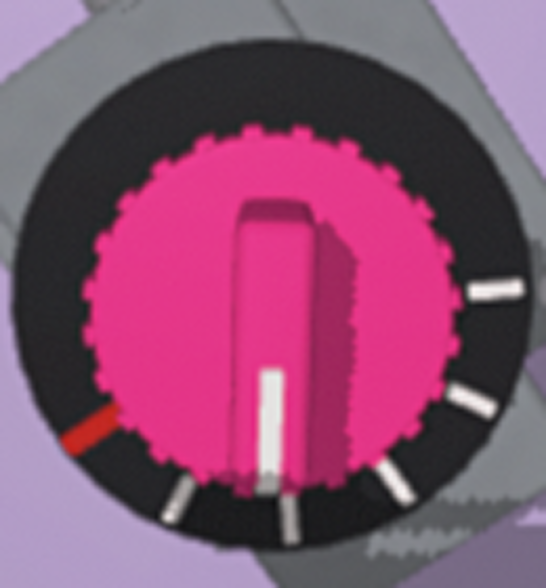

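Sharp crop: wing top from (275,220) to (268,475), red mark at (90,430), pointer about half a mark before the second white one (290,520).

Run:
```python
from h import *
d=dict(np.load("w1.npz"));P=lambda *a:np.array(a)/4.2+[250,150]
w=plane(d,[P(275,222),P(267,476),P(272,371),P(267,476)],.2);print(w[:2],w[:2].mean(0),np.linalg.norm(w[1]-w[0]))
for a,b in((0,1),(2,3)):
  e=w[b]-w[a];print(np.degrees(np.arctan2(e[1],e[0])))
m=plane(d,[P(90,430),P(178,500),P(291,519),P(395,482),P(472,401),P(495,290)],.151)
A=np.c_[2*m[:,:2],np.ones(6)];s=np.linalg.lstsq(A,(m[:,:2]**2).sum(1),rcond=None)[0];c=s[:2];e=m[:,:2]-c
print("dial c",c,np.linalg.norm(e,axis=1),np.degrees(np.arctan2(e[:,1],e[:,0])))
```

```text
[[ 0.50083641 -0.13196329  0.2       ]
 [ 0.469381   -0.17118416  0.2       ]] [ 0.4851087  -0.15157372  0.2       ] 0.05027643177556556
-128.72985457574674
-129.60608256418715
dial c [ 0.48432936 -0.15290547] [0.05090026 0.05087893 0.05090241 0.05063419 0.05120154 0.05073321] [ 177.46343923 -152.43038746 -121.70222976  -92.06285371  -62.26100399
  -32.29340382]
```

Axis taken as (0.4835, -0.1525); the views agree to 3 mm. The ring stands at about 0.93 rad and the jaws need -0.04 rad. I descend and grip.

Emit:
{"op": "carry_out", "data": {
  "motion": [
    [[0.003,0.002,-0.03],-0.037],
    [[0.003,0.002,-0.06],-0.037],
    [[0.003,0.002,-0.09],-0.037],
    [[0.003,0.002,-0.11],-0.037],
    [[0.003,0.002,-0.125],-0.037],
    [[0.003,0.002,-0.132],-0.037],
    [[0.003,0.002,-0.132],-0.037],
    [[0.003,0.002,-0.132],-0.037]
  ],
  "grip": -1
}}

```text
time: 2.55
position: [0.4848, -0.1514, 0.1715]
tool_rot: [2.961, -1.05, 0.003]
ft_force: [-0.1, -0.4, 1.1]
grip_width: 0.999
```

Emit:
{"op": "carry_out", "data": {
  "motion": [
    [[0,0,0],0],
    [[0,0,0],0],
    [[0,0,0],0],
    [[0,0,0],0],
    [[0,0,0],0],
    [[0,0,0],0],
    [[0,0,0],0],
    [[0,0,0],0]
  ],
  "grip": 1,
  "squeeze": 25
}}

```text
time: 3.35
position: [0.4842, -0.151, 0.1706]
tool_rot: [2.961, -1.049, -0.0]
ft_force: [0.7, -0.1, -0.2]
grip_width: 0.358
```

Emit:
{"op": "carry_out", "data": {
  "motion": [
    [[0,0,0],0],
    [[0,0,0],0],
    [[0,0,0],0],
    [[0,0,0],0],
    [[0,0,0],0],
    [[0,0,0],0]
  ]
}}

```text
time: 3.95
position: [0.4841, -0.1509, 0.1706]
tool_rot: [2.961, -1.049, -0.0]
ft_force: [-0.6, 0.6, 1.2]
grip_width: 0.179
```

The opening is 15.6 mm, which fits the 16 mm wing, with little side force. I turn clockwise nearly to the stop, then creep in.

Emit:
{"op": "carry_out", "data": {
  "motion": [
    [[0,0,0],-0.1],
    [[0,0,0],-0.2],
    [[0,0,0],-0.3],
    [[0,0,0],-0.4],
    [[0,0,0],-0.5],
    [[0,0,0],-0.6],
    [[0,0,0],-0.7],
    [[0,0,0],-0.78],
    [[0,0,0],-0.82],
    [[0,0,0],-0.82],
    [[0,0,0],-0.82]
  ]
}}

```text
time: 5.05
position: [0.4844, -0.1517, 0.1706]
tool_rot: [2.298, -2.142, 0.002]
ft_force: [0.8, -1.2, -0.9]
grip_width: 0.182
```

```bash
python3 -c "
from bench import get_state as g
s=g();print(s['time'],s['position'],s['tool_rot'],s['ft_force'],s['torque'],s['grip_width'],s['joint_positions'])"
```

```text
5.05 [ 0.48443797 -0.15166394  0.17059576] [ 2.29773734e+00 -2.14235915e+00  1.76290770e-03] [ 0.806873   -1.21650374 -0.88024499] [-0.41474116 -0.25059745 -0.18241478] 0.18225841061717726 [ 0.72950841  0.07692917 -0.49738982  1.85403174  0.03970374  1.21922527
 -1.28112065]
```

Emit:
{"op": "carry_out", "data": {
  "motion": [
    [[0,0,0],-0.03],
    [[0,0,0],-0.06],
    [[0,0,0],-0.08],
    [[0,0,0],-0.09],
    [[0,0,0],-0.1],
    [[0,0,0],-0.11],
    [[0,0,0],-0.11],
    [[0,0,0],-0.11]
  ]
}}

```text
time: 5.85
position: [0.4844, -0.1517, 0.1706]
tool_rot: [2.175, -2.266, 0.002]
ft_force: [3.0, -4.1, -2.9]
grip_width: 0.179
```

```bash
python3 -c "
from bench import get_state as g
s=g();print(s['time'],s['position'],s['tool_rot'],s['ft_force'],s['torque'],s['grip_width'],s['joint_positions'])"
```

```text
5.85 [ 0.484435   -0.1517275   0.17060609] [ 2.17533888e+00 -2.26637197e+00  2.00618355e-03] [ 3.02246398 -4.09438744 -2.85835891] [-0.9158187  -0.63610519  0.06702899] 0.1787949074739476 [ 0.7251605   0.07660969 -0.49287809  1.85415569  0.03947088  1.2191852
 -1.39183925]
```

The tool yaw puts the pointer at 177.6°, and the red mark is at about 177.7°. I press slightly further to feel the stop.

Emit:
{"op": "carry_out", "data": {
  "motion": [
    [[0,0,0],-0.02],
    [[0,0,0],-0.04],
    [[0,0,0],-0.05],
    [[0,0,0],-0.05]
  ]
}}

```text
time: 6.25
position: [0.4846, -0.1517, 0.1706]
tool_rot: [2.12, -2.318, 0.003]
ft_force: [2.6, -4.2, -2.8]
grip_width: 0.188
```

Run:
```python
from h import *
from bench import get_state as g, eyes
s=g();print(s['time'],s['position'],s['tool_rot'],s['ft_force'],s['torque'],s['grip_width'],s['joint_positions'][-1])
d=eyes.get_image("scene");np.savez("s2.npz",**d);a=d["pixels"][150:300,140:340];cv2.imwrite("pics/s2.png",cv2.resize(a,None,fx=4,fy=4,interpolation=2))
```

```text
6.25 [ 0.48455165 -0.15172325  0.17062612] [ 2.1198761  -2.31789458  0.00279157] [ 2.573388   -4.23592773 -2.77189665] [-1.05413289 -0.6480335   0.6453169 ] 0.18780763411986834 -1.4405987223334833
```

View pics/s2.png

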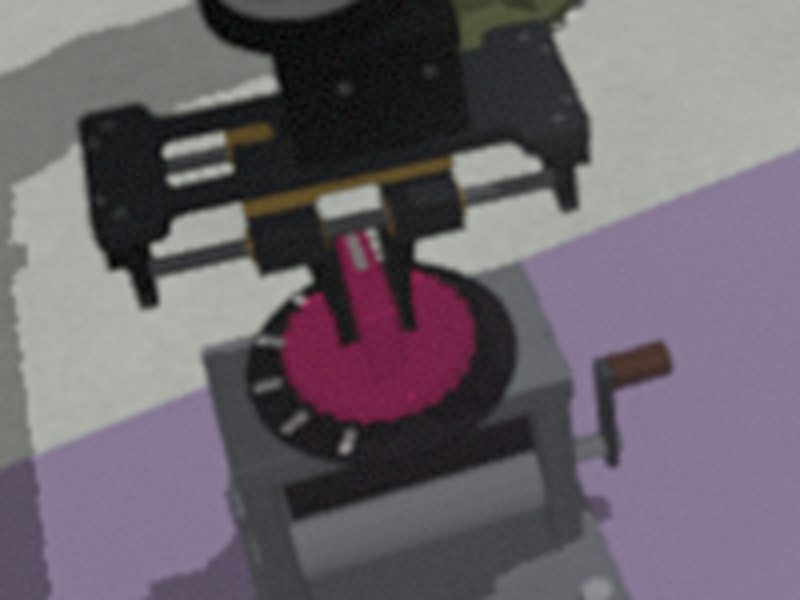

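The moment rose from 0.07 to 0.65 N m and the wing twisted slightly in the pads, so the ring is on its stop at tool yaw ≈ -92.5° (now -95°). The view shows the wing held with its pointer end toward the robot. I back off 1.047 plus the 0.05 of wind-up.

Emit:
{"op": "carry_out", "data": {
  "motion": [
    [[0,0,0],0.1],
    [[0,0,0],0.2],
    [[0,0,0],0.3],
    [[0,0,0],0.4],
    [[0,0,0],0.5],
    [[0,0,0],0.6],
    [[0,0,0],0.7],
    [[0,0,0],0.8],
    [[0,0,0],0.9],
    [[0,0,0],1.0],
    [[0,0,0],1.06],
    [[0,0,0],1.1],
    [[0,0,0],1.1],
    [[0,0,0],1.1],
    [[0,0,0],1.1]
  ]
}}

```text
time: 7.8
position: [0.484, -0.1508, 0.1706]
tool_rot: [-3.019, 0.871, 0.001]
ft_force: [0.3, -2.6, -2.1]
grip_width: 0.179
```

Emit:
{"op": "carry_out", "data": {
  "motion": [
    [[0,0,0],0],
    [[0,0,0],0],
    [[0,0,0],0],
    [[0,0,0],0],
    [[0,0,0],0],
    [[0,0,0],0],
    [[0,0,0],0],
    [[0,0,0],0]
  ],
  "grip": -1
}}

```text
time: 8.6
position: [0.4842, -0.151, 0.1706]
tool_rot: [3.019, -0.87, 0.0]
ft_force: [-0.2, -0.6, 0.5]
grip_width: 0.827
```

Emit:
{"op": "carry_out", "data": {
  "motion": [
    [[0,0,0.02],0],
    [[0,0,0.05],0],
    [[0,0,0.08],0],
    [[0,0,0.11],0],
    [[0,0,0.132],0],
    [[0,0,0.132],0],
    [[0,0,0.132],0]
  ]
}}

```text
time: 9.3
position: [0.4842, -0.151, 0.3025]
tool_rot: [3.019, -0.87, 0.001]
ft_force: [0.4, -0.2, -1.3]
grip_width: 1.001
```

Run:
```python
from h import *
from bench import get_state as g, eyes
s=g();print(s['time'],s['position'],s['tool_rot'],s['ft_force'],s['grip_width'])
d=eyes.get_image("wrist");np.savez("w2.npz",**d);im=d["pixels"];cv2.imwrite("pics/w2c.png",cv2.resize(im[150:290,250:380],None,fx=4.2,fy=4.2,interpolation=2))
t=eyes.get_image("top")["pixels"];t0=np.load("top0.npz")["pixels"]
print("grey ring diff",cv2.absdiff(t,t0)[205:260,180:240].mean(), "max",cv2.absdiff(t,t0)[205:260,180:240].max())
```

```text
9.3 [ 0.48423009 -0.15099823  0.3025234 ] [ 3.01865829e+00 -8.69598465e-01  7.00372164e-04] [ 0.3919342  -0.17621543 -1.32546874] 1.0014510786061237
grey ring diff 7.945151515151515 max 20
```

View pics/w2c.png

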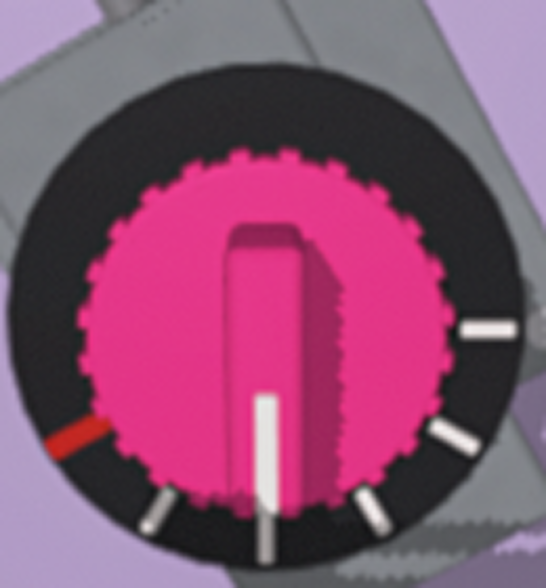

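The pointer line (265,395–510) now runs straight into the second white mark (265,540). The grey ring region differs from the start by at most 20 grey levels, so it has not moved. Handing in.

```bash
python3 -c "
from bench import ticket
print(ticket.close_job())"
```

```text
the job is handed in; nothing more can be done
None
```

I turned the pink ring clockwise onto its stop, backed it off two marks, let go and raised the arm clear. The job was handed in at about 9.4 s of the 32 s allowed.

- **Touching:** the ring started at about 0.93 rad. At the stop the moment rose from 0.07 to 0.65 N m, and the pointer stood at the red mark to within a degree.
- **Final setting:** I turned back 1.10 rad, which takes up about 0.05 rad of twist between pads and wing. The last wrist picture shows the pointer in line with the second white mark, which is 1.047 rad.
- **Grey ring:** the arm never went near it. In the top view its region changed by at most 20 of 255 grey levels (mean 7.9), with no sign that the pointer moved. I took this small overall change as lighting and did not measure the pointer's position again.
- **Disagreements:** the ring's axis came out about 3 mm apart in the top and wrist views, which was harmless for the grasp. One attempt to match the red mark between two views was wrong, and I discarded it. The first squeeze needed an extra 0.6 s to close fully.

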